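Seal the sample tub on a market stall

ROBOT

A 6-joint arm with a two-finger parallel gripper is mounted at the origin on the work surface. World frame = base frame: x ahead of the robot, y to its left, z up, the work surface at z = 0. Lengths are in m, angles in degrees, forces in N, time in s.
With the tool pointing down it reaches from about 0.325 to 0.85 m from the base axis. Payload 15.5 kg.
Tool frame: the origin (TCP) lies at the very end of the fingers, on their centre line; the grasp point (between the pads) lies 19 mm behind it; z points along the fingers, y is the line along which they close (so a half turn about z gives the same grasp; the last joint's range is limited). The gripper opens to 91 mm and grips with 3 to 60 N. Pads are 32 mm wide; open, the fingers measure 118 mm over their backs; the gripper's body (76 mm by 178 mm) begins 60 mm behind the grasp point.
Start: joints at [59.101, 28.281, 77.091, -0, 74.628, -5.472], TCP at [0.268, 0.564, 0.214] pointing down, gripper open.
Joint ranges: [-166.48, 166.48], [-47.26, 123.95], [12.59, 153.08], [-70.14, 250.14], [6.76, 159.57], [-176.63, 176.63]. Speed limits (degrees/s): [108.29, 108.29, 147.25, 172.46, 172.46, 172.46].

INTERFACE

Orientations are given as [roll, pitch, yaw] about the fixed x, y, z axes, in that order (R = Rz(yaw) Ry(pitch) Rx(roll)).
In Python, from cell import robot, eyes, ticket gives the robot as it stands. The module is installed in compiled form; this text tells all that it offers. Calls block until the motion is done:
- robot.reach(position, orientation): joint-space move of the TCP to a pose.
- robot.move_straight(position, max_speed=0.15, ori=None, force_limit=None): straight line of the TCP; ori=None keeps the orientation; max_speed is the mean speed in m/s. With force_limit (N) it stops when the force on the tool has changed by that much, and returns True; else False.
- robot.move_j(angles): joint-space move.
- robot.move_gripper(opening, force=None): finger opening in m; force is the grip in N (None keeps the last); returns when the fingers have stopped.
- robot.dwell(seconds).
- robot.ik(position, orientation): joint angles nearest the present ones, or None.
- robot.observe(): the state.
- eyes.capture(name): name is "scene" or "top" or "wrist"; returns a dict with "img" (420x560x3 uint8, red, green, blue), "depth" (420x560 float32, m along the optical axis (not along the pixel's ray), 0 where there is no reading), "fovy" (degrees; the focal length in pixels is half the picture's height over the tangent of half this angle, whatever the lens; pixels are square), "cx", "cy" (the principal point, pixels), "distortion" ([k1, k2, p1, p2, k3] as OpenCV has them; the pictures are not rectified), "origin" and "attitude" of the camera in the world. Camera axes: x right, y down, z forward; pixel columns grow to the right and rows downward; lengths in m; the calibration is good to about 2 mm. A picture is of the moment at which its call begins.
A pose or a line that the arm cannot do raises robot.MotionError and nothing moves.
- ticket.finish_job(): hands the job in; it is judged then, once.
The state is a dict: "clock": time; "q": joint angles; "qd": joint speeds; "effort": joint torques, N m; "eef_pos": TCP position; "eef_rot": TCP orientation; "contact_force": force on the tool from outside, world axes, zero at the start; "wrist_torque": the same for the moment, N m; "grip_width": finger opening in m; "gripper_force": force on a finger pad.
Only numpy, scipy, OpenCV 4.12 (cv2) and the standard library are available. Lean on these libraries where they do the work, as an engineer would, in place of code of your own. Each camera call takes 0.05 s, during which the arm holds its last target. There are 200 camera calls.

TASK

Close the airtight tub of packets: lay its loose lid on it, handle up and long side along long side, then press down around the lid's edge, place by place, until the stiff rubber seal has gone down everywhere and the lid sits fully home on the rim at all four corners and along the sides. Press at the edge with measured force, never a hard shove on the lid's middle or handle, which would crack it; then let go. Leave the other goods on the stall where they are.

Things in the scene. Friction and masses are not known exactly. Their poses are not given: they have to be found in the camera images.
- tub: The open airtight tub to be closed: clear plastic box with packets in it, white rim flange 172 mm (its x) by 132 mm (its y), flange top 85 mm above the table, mouth 148 x 108 mm inside. Origin: centre of its underside; z up. It stands fast. A dark rubber gasket ring, 7 mm wide, lies on the flange 3 mm in from its outer edge.
- tub_rim (a point): Centre of the tub's mouth, in the plane of the flange's top face; a seated lid has its plate's underside in this plane.
- seal (a point): Centre of the ring of the gasket's top as new, 6 mm above the flange. The gasket starts 4 to 6 mm proud, is stiff, carries the lid's weight without giving, yields under the place pressed (10 to 15 N at a lid corner, or at a long side once its corners are down; 60 N for the whole ring at once) and stays down; the plate then meets the flange, a hard stop.
- lid: The tub's loose lid, rigid white plastic, about 0.22 kg: plate 172 mm (its x) by 132 mm (its y) by 8 mm thick, a grip bar on top, and underneath a tapered locating lip 14 mm deep that enters the tub's mouth with about 6 mm of play all round. Origin: centre of the plate's underside; z up. Fits either way round. It starts flat on the table beside the tub, on its lip, bar up.
- lid_grip (a point): Top centre of the lid's grip bar, 40 mm above the plate's underside; the bar runs along the lid's x, 90 mm long, 20 mm wide, standing 32 mm above the plate's top face.
- corner0 (a point): Point on the lid's top face near its +x +y corner (76 mm and 56 mm from the lid's centre, 8 mm above the plate's underside), almost over the gasket; a good place to press.
- corner1 (a point): Point on the lid's top face near its +x -y corner (76 mm and 56 mm from the lid's centre, 8 mm above the plate's underside), almost over the gasket; a good place to press.
- corner2 (a point): Point on the lid's top face near its -x -y corner (76 mm and 56 mm from the lid's centre, 8 mm above the plate's underside), almost over the gasket; a good place to press.
- corner3 (a point): Point on the lid's top face near its -x +y corner (76 mm and 56 mm from the lid's centre, 8 mm above the plate's underside), almost over the gasket; a good place to press.
- side0 (a point): Point on the lid's top face at the middle of its +y long side (56 mm from the lid's centre, 8 mm above the plate's underside), almost over the gasket. The long sides hold up in their middle until pressed there too; the lid rocks a little as its edge is pressed.
- side1 (a point): Point on the lid's top face at the middle of its -y long side (56 mm from the lid's centre, 8 mm above the plate's underside), almost over the gasket. The long sides hold up in their middle until pressed there too; the lid rocks a little as its edge is pressed.
- jar: Bystander: a clear glass jar with a black cap, 90 mm across, 150 mm tall. Origin: centre of its underside.
- can: Bystander: a small can, 52 mm across, 80 mm tall. Origin: centre of its underside.
- flask: Bystander: a small amber bottle, 52 mm across, 110 mm tall. Origin: centre of its underside.
- packet_dish: Bystander: a shallow plastic dish of foil packets, 150 mm across, 40 mm tall. Origin: centre of its underside.
- vial_dish: Bystander: a shallow plastic dish of little capped vials, 150 mm across, 60 mm tall. Origin: centre of its underside.
- basket: Bystander: a small open slatted basket, 140 x 110 mm, 80 mm tall. Origin: centre of its underside.
- carton: Bystander: a plain cardboard carton, 100 x 140 mm, 60 mm tall. Origin: centre of its underside.

How it is judged:
By the outcome, as a careful person would: the job done as asked, in the order asked, and still so for the second after the job is handed in, with the robot touching nothing.
It also fails if it takes over 72 s, if anything falls off the work surface, if the arm or the gripper's body presses on something with over 40 N, if the wrist force passes 120 N, or if a joint passes its speed limit or range.

## Working session

There is one attempt and no reset: what is moved stays moved. The work goes in short steps, each a Python script; the robot and the scene stay as the last script left them, time stands still between calls to the robot, and variables do not carry over. Pictures are saved under pics/ and viewed, at most 10 in all, crops included, and the job is handed in when it is done.

```bash
mkdir -p pics
cat > h.py <<'E'
import numpy as np, cv2
from cell import robot, eyes, ticket
from scipy.spatial.transform import Rotation as Ro
def K(c):
    f=c["img"].shape[0]/2/np.tan(np.radians(c["fovy"])/2)
    return np.array([[f,0,c["cx"]],[0,f,c["cy"]],[0,0,1]])
def att(c):
    a=np.array(c["attitude"],float)
    return a if a.shape==(3,3) else Ro.from_euler('xyz',a,degrees=True).as_matrix()
def rays(c,px):
    p=cv2.undistortPoints(np.array(px,float).reshape(-1,1,2),K(c),np.array(c["distortion"],float)).reshape(-1,2)
    return np.c_[p,np.ones(len(p))]@att(c).T
def plane(c,px,z):
    d=rays(c,px);o=np.array(c["origin"]);return o+d*((z-o[2])/d[:,2])[:,None]
def cloud(c):
    h,w=c["depth"].shape;u,v=np.meshgrid(np.arange(w),np.arange(h))
    P=np.array(c["origin"])+rays(c,np.c_[u.ravel(),v.ravel()])*c["depth"].reshape(-1,1)
    P=P.reshape(h,w,3);P[c["depth"]<=0]=np.nan;return P
def save(c,n): cv2.imwrite(f"pics/{n}.png",c["img"][:,:,::-1])
E
python3 - <<'E'
from h import *
for n in("top","scene"):
    c=eyes.capture(n);save(c,n+"1");print(n,c["origin"],c["attitude"],c["fovy"],c["distortion"],(c["depth"]>0).mean())
    np.savez(n+".npz",**{k:c[k] for k in c})
print(robot.observe())
E
```

```text
top [ 0.44699598 -0.00201227  1.2132243 ] [-1.72364831e+02  1.11367426e-02 -9.02015077e+01] 55.780538016078864 [-0.01214264  0.          0.          0.          0.        ] 0.9962074829931973
scene [1.54916218 0.6066902  1.02514675] [-130.3642716    -0.4142451   122.51022401] 45.17560465482371 [-0.111205  0.        0.        0.        0.      ] 0.9957695578231293
{'clock': 0.1, 'q': array([ 5.91010832e+01,  2.83108512e+01,  7.71228836e+01, -5.00646617e-04,
        7.46280558e+01, -5.47112386e+00]), 'qd': array([ 0.08135418, -0.03784982, -0.06702158,  0.04953466, -0.08771833,
       -0.01621796]), 'effort': array([ 1.25314702e-03, -8.80232334e+01, -3.82540011e+01,  7.09722913e-02,
        4.83939901e-02, -6.20368678e-05]), 'eef_pos': array([0.26817997, 0.56417008, 0.21340714]), 'eef_rot': array([-1.79938445e+02, -5.41097183e-03,  1.54572337e+02]), 'contact_force': array([-0.58098979, -0.99568797,  0.06529728]), 'wrist_torque': array([-0.04127273, -0.01062322, -0.00064305]), 'gripper_force': 0.0, 'grip_width': 0.09090635123586144}
```

View pics/top1.png

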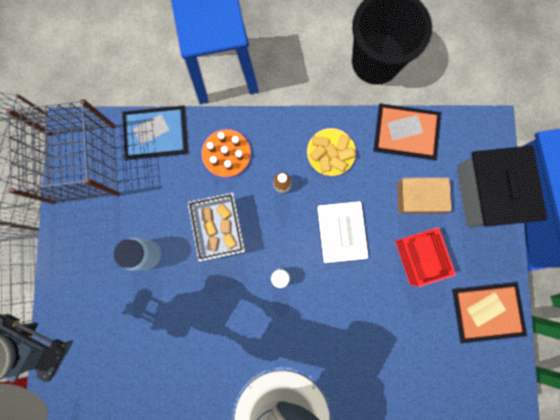

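View pics/scene1.png

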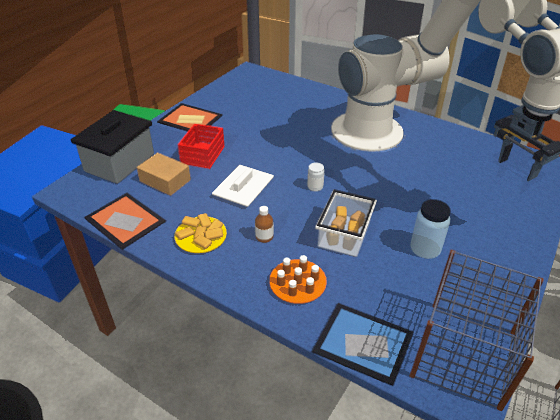

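The top view shows the lid at about px (343,232) with its bar vertical in the image, and the tub at (217,227), slightly rotated. The jar is at (137,254), the can at (280,279) and the flask at (283,182).

Run:
```python
from h import *
c=dict(np.load("top.npz"));P=cloud(c);img=c["img"].astype(int);z=P[...,2]
print("table z",np.nanmedian(z[280:300,200:230]))
def rect(m,z0,name):
    m=m.astype(np.uint8)
    cs,_=cv2.findContours(m,cv2.RETR_EXTERNAL,cv2.CHAIN_APPROX_NONE);k=max(cs,key=cv2.contourArea)
    W=plane(c,k.reshape(-1,2),z0)[:,:2]
    (x,y),s,a=cv2.minAreaRect((W*1000).astype(np.float32));print(name,x,y,s,a)
R=np.zeros(z.shape,bool);R[190:275,305:380]=1
white=(img.min(2)>150)
rect(R&white,.022,"lid"); rect(R&(z>.045),.054,"bar"); print(np.nanmax(z[R]),np.nanmedian(z[R&white]))
R[:]=0;R[185:270,180:252]=1
rect(R&(z>.07),.09,"tub");print(np.nanmedian(z[R&(z>.07)]))
b=img[...,2]-img[...,0]
rect(R&(b<40)&(z>.05),.087,"tubcol")
```

```text
table z -0.0006154921539106573
lid 541.6315307617188 -183.68304443359375 (176.25875854492188, 136.420654296875) 5.42132568359375
bar 540.7963256835938 -182.86328125 (89.17767333984375, 20.757152557373047) 5.688403129577637
0.05872667871623993 0.02172364366890034
tub 551.8378295898438 186.81112670898438 (171.32228088378906, 131.71640014648438) 11.862475395202637
0.08731474572636955
tubcol 552.1710205078125 187.06324768066406 (171.77838134765625, 131.5556182861328) 11.86439323425293
```

Run:
```python
from h import *
try:
    robot.reach([.50,.187,.36],[180,0,11.9]);c=eyes.capture("wrist");save(c,"w_tub");P=cloud(c);z=P[...,2]
    m=(z>.07)&(z<.1)&(np.hypot(P[...,0]-.552,P[...,1]-.187)<.125)
    Q=P[m][:,:2]*1000;print(cv2.minAreaRect(Q.astype(np.float32)),m.sum(),np.median(z[m]))
    k=max(cv2.findContours(m.astype(np.uint8),0,1)[0],key=cv2.contourArea).reshape(-1,2);print(k.min(0),k.max(0))
    print(cv2.minAreaRect((plane(c,k,.088)[:,:2]*1000).astype(np.float32)))
    robot.move_gripper(.06)
    robot.reach([.541,-.183,.20],[180,0,5.6]);c=eyes.capture("wrist");save(c,"w_lid");P=cloud(c);z=P[...,2]
    m=(z>.047)&(z<.06)&(np.hypot(P[...,0]-.541,P[...,1]+.183)<.06)
    Q=P[m][:,:2]*1000;print(cv2.minAreaRect(Q.astype(np.float32)),m.sum(),np.median(z[m]))
except robot.MotionError as e: print(e)
o=robot.observe();print(o["clock"],o["eef_pos"],o["eef_rot"],o["q"])
cv2.imwrite("pics/both.png",cv2.resize(np.hstack([cv2.imread("pics/w_tub.png"),cv2.imread("pics/w_lid.png")]),(800,300)))
```

```text
((552.3699340820312, 188.56399536132812), (172.35440063476562, 132.5918426513672), 11.984023094177246) 3548 0.08975387708227117
[240  89] [331 205]
((552.42041015625, 188.6411895751953), (170.85743713378906, 131.88421630859375), 12.036441802978516)
((541.06787109375, -184.14646911621094), (89.11356353759766, 19.48370361328125), 5.370008945465088) 1388 0.05507080680243562
4.0583 [ 0.54152003 -0.18209239  0.20056815] [ 1.79982105e+02 -4.99588083e-02  5.67378549e+00] [-2.45798694e+01  2.47090983e+01  8.58762741e+01  1.03785414e-02
  6.93624571e+01  5.97426994e+01]
```

View pics/both.png

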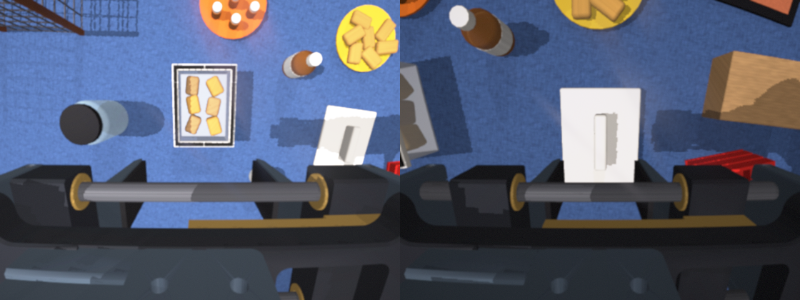

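The wrist views show the tub (left, about px (205,105)) and the lid with its bar (right, about (605,140)). Both agree with the top view to within 2 mm. Next I grasp the lid and lay it on the tub.

Run:
```python
from h import *
def st(t):
    o=robot.observe();print(t,round(o["clock"],2),o["eef_pos"].round(4),o["contact_force"].round(1),round(o["grip_width"],4),round(o["gripper_force"],1),o["eef_rot"].round(1))
robot.move_straight([.541,-.1835,.07],.12,ori=[180,0,5.5])
print(robot.move_straight([.541,-.1835,.027],.05,force_limit=8));st("down")
robot.move_gripper(.0,force=30);st("grip")
robot.move_straight([.541,-.1835,.20],.12);st("up")
robot.reach([.5523,.1878,.20],[180,0,11.95]);st("over")
robot.move_straight([.5523,.1878,.125],.08);st("near")
c=eyes.capture("scene");save(c,"s2")
print(robot.move_straight([.5523,.1878,.095],.015,force_limit=5));st("touch")
c=eyes.capture("scene");save(c,"s3")
s=lambda n:cv2.resize(cv2.imread(f"pics/{n}.png")[140:290,240:460],(400,273),interpolation=2)
cv2.imwrite("pics/s23.png",np.hstack([s("s2"),s("s3")]))
```

```text
False
down 6.3 [ 0.5412 -0.1836  0.0272] [-0.1  0.4  0.1] 0.0599 0.0 [180.   -0.    5.5]
grip 6.99 [ 0.541  -0.1835  0.027 ] [-0.5  0.1  0.1] 0.0199 30.0 [180.   -0.    5.5]
up 8.58 [ 0.5407 -0.1833  0.1994] [ 0.5 -0.5 -3.1] 0.0198 30.0 [-1.8e+02  1.0e-01  5.5e+00]
over 9.97 [0.5527 0.1868 0.2   ] [-0.3 -0.8 -3.1] 0.02 30.0 [180.   -0.   11.9]
near 11.07 [0.5526 0.1879 0.1255] [ 0.   0.6 -1.8] 0.0202 30.0 [180.  -0.  12.]
True
touch 12.46 [0.5523 0.1878 0.1031] [-0.2  0.8  4.3] 0.02 30.0 [-180.    0.   12.]
```

View pics/s23.png

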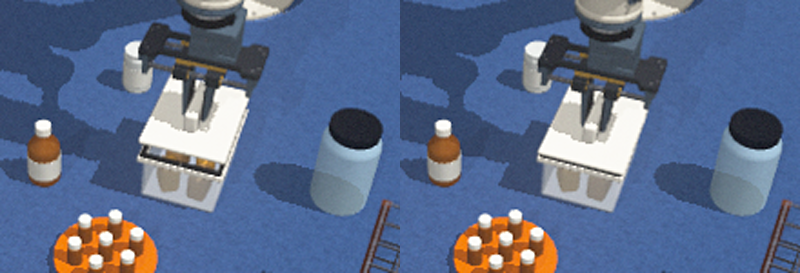

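The lid is seated on the gasket ring, lip in the mouth: the plate underside measures about 0.090. I'll release it and press the first corner.

```bash
cat >> h.py <<'E'
C=np.array([.5523,.1878]);A=np.radians(11.95);Rm=np.array([[np.cos(A),-np.sin(A)],[np.sin(A),np.cos(A)]])
PT=dict(c0=(76,56),c1=(76,-56),c2=(-76,-56),c3=(-76,56),s0=(0,56),s1=(0,-56))
def press(n,F=20,zt=.089):
    x,y=C+Rm@(np.array(PT[n])/1000)
    robot.move_straight([x,y,.118],.12)
    z0=robot.observe()["eef_pos"][2]
    robot.move_straight([x,y,.102],.05,force_limit=6)
    r=robot.move_straight([x,y,zt],.01,force_limit=F)
    o=robot.observe();print(n,r,round(o["clock"],2),o["eef_pos"].round(4),o["contact_force"].round(1))
    robot.move_straight([x,y,.118],.1)
E
python3 - <<'E'
from h import *
robot.move_gripper(.06);robot.move_straight([*C,.145],.1)
robot.move_gripper(0,force=30)
x,y=C+Rm@[.076,.056];robot.move_straight([x,y,.145],.15)
press("c0")
c=eyes.capture("scene");save(c,"s4")
cv2.imwrite("pics/s4c.png",cv2.resize(c["img"][170:270,290:400,::-1],(550,500),interpolation=2))
print(robot.observe()["clock"])
E
```

```text
c0 True 17.3 [0.6158 0.2589 0.0951] [-1.1 -0.2 10.1]
17.7333
```

View pics/s4c.png

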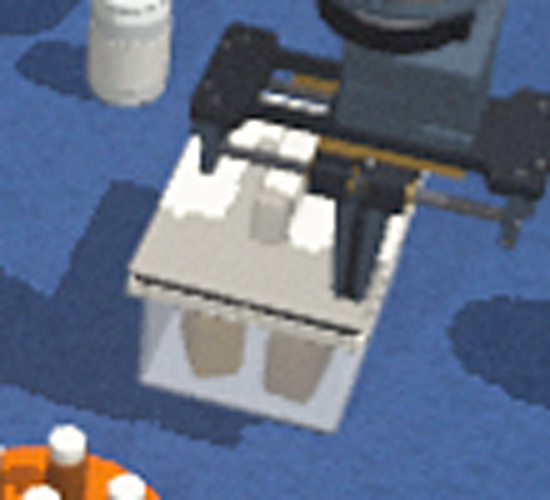

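The gasket gap narrows toward c0 (the right end, px (355,330)) and is still open at c1 (px (135,278)). On to the rest.

Run:
```python
from h import *
for n in("c1","c2","c3","c0","s0"): 
    if n=="c2": robot.move_straight([*(C+Rm@[0,-.056]),.118],.15)
    press(n,22)
```

```text
c1 True 20.16 [0.6391 0.1487 0.0947] [-2.6 -0.8 10.6]
c2 True 23.27 [0.4893 0.1168 0.0949] [-2.7 -1.4 11.9]
c3 True 26.05 [0.4661 0.227  0.0944] [-1.5 -1.3 11. ]
c0 True 29.19 [0.6155 0.2585 0.0944] [-2.4 -0.8 11. ]
s0 True 31.73 [0.541  0.243  0.0938] [-1.8 -0.5 10.6]
```

Run:
```python
from h import *
p=robot.observe()["eef_pos"]; robot.move_straight([p[0],p[1],.145],.15)
robot.move_straight([*(C+Rm@[0,-.056]),.145],.15)
press("s1",24); press("c1",26)
press("c0",26);press("c3",26)
c=eyes.capture("scene");save(c,"s5")
cv2.imwrite("pics/s5c.png",cv2.resize(c["img"][170:270,290:400,::-1],(550,500),interpolation=2))
P=cloud(eyes.capture("top"));d=(P[...,:2]-C)@Rm*1000
for n,q in PT.items():
    m=np.hypot(d[...,0]-q[0],d[...,1]-q[1])<9;m&=P[...,2]<.11;print(n,m.sum(),np.median(P[m][:,2]).round(4) if m.any() else None)
```

```text
s1 True 35.11 [0.5642 0.1327 0.0934] [-1.7  0.5  9.5]
c1 True 37.67 [0.6384 0.1487 0.0933] [-0.9 -1.   7.4]
c0 True 40.52 [0.6152 0.2584 0.0934] [-1.  -0.7  8.2]
c3 True 43.7 [0.4663 0.2269 0.0933] [-2.1 -1.5 10.3]
c0 31 0.0927
c1 37 0.0924
c2 44 0.0917
c3 1 -0.0039
s0 0 None
s1 41 0.0915
```

View pics/s5c.png

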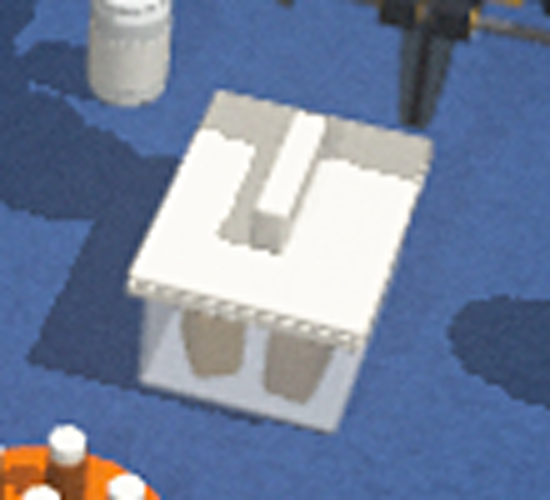

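The lid now looks flush along its visible edges (px (130,285) to (360,340)), with no dark gap. c2 and s0 have not been re-pressed yet, so I do those again along with s1.

Run:
```python
from h import *
press("s0",28)
p=robot.observe()["eef_pos"]; robot.move_straight([p[0],p[1],.145],.15)
robot.move_straight([*(C+Rm@[0,-.056]),.145],.15)
press("s1",28);press("c2",28)
x,y=C+Rm@[-.076,-.056]
robot.move_straight([x,y,.2],.15)
robot.reach([.38,-.1,.30],[180,0,11.95])
c=eyes.capture("top");P=cloud(c);save(c,"t9");d=(P[...,:2]-C)@Rm*1000
for n,q in PT.items():
    m=np.hypot(d[...,0]-q[0],d[...,1]-q[1])<9;m&=P[...,2]<.11;print(n,m.sum(),np.median(P[m][:,2]).round(4) if m.any() else None)
c=eyes.capture("scene");save(c,"s9");print(robot.observe()["clock"])
```

```text
s0 True 46.35 [0.5408 0.2427 0.0934] [-1.8 -1.2  9.4]
s1 True 49.72 [0.5639 0.133  0.0934] [-2.1 -0.5 10. ]
c2 True 52.26 [0.4895 0.1172 0.0933] [-2.4 -0.4 10.9]
c0 31 0.092
c1 39 0.0926
c2 44 0.0916
c3 34 0.0928
s0 30 0.0922
s1 38 0.0915
54.4833
```

View pics/s9.png

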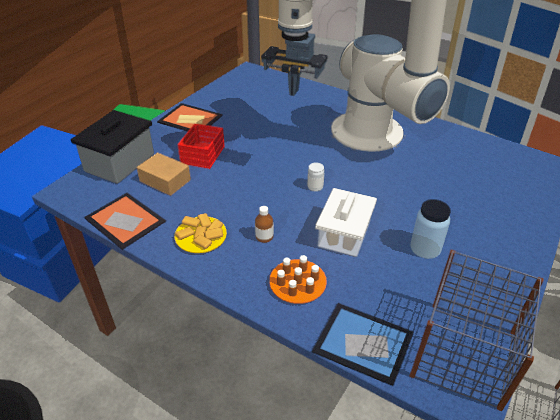

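The lid sits flush on the tub (px (347,220)). All six press points stopped at 0.0933–0.0934 m, the arm is clear, and the other goods haven't moved.

```bash
python3 -c "
from h import *
print(ticket.finish_job())"
```

```text
the job is handed in; nothing more can be done
None
```

The tub is closed: the lid is pressed home at all four corners and both long sides, the other goods are where they were, and I handed the job in at about 55 s (limit 72 s); no verdict came back.

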